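# Index and lock the sample carousel

## Task

Bring the carousel's empty orange place round to the orange index mark on the base, turning the plate gently by its spokes, and lock it there with the red-knobbed drop latch: flip the latch over onto the rim and ease the plate along until the tooth drops fully home in that place's notch. Then lean on a spoke with about 12 N for half a second to prove that the lock holds, never forcing the plate against the latch, and let go; leave the pots on the plate and the things on the bench undisturbed.

Things in the scene. Friction and masses are not known exactly. Their poses are not given: they have to be found in the camera images.
- base: Fixed cream cast base of the carousel, 250 mm across. Origin on the bench at the axis the plate turns about, z up. Its own -y axis points to the index mark and the latch, which stand on a tongue of the base, 80 mm wide and 30 mm high, that reaches out to 212 mm from the axis.
- carousel: Aluminium plate, 300 mm across, top 58 mm above the bench, turning freely either way on the base's upright axis, with no clicks; it stays where it is left. Origin on the axis. Six places for pots 88 mm from the axis; its own -y axis points to the empty one (orange seat), so at the index mark its yaw equals the base's. Once it is latched, a push of more than 16 N counts as forcing.
- spoke_a (a point): Centre of the black ball, 24 mm across, at the end of one of three level push spokes (12 mm bars, 155 mm above the bench, balls 94 mm from the axis) on a hub post 171 mm high. Nothing else on the plate is higher than 120 mm. This spoke stands 30 degrees counter-clockwise of the empty place. About 3 N square to a spoke at 72 mm from the axis turns the plate.
- spoke_b (a point): The same on the second spoke, 150 degrees counter-clockwise (from above) of the empty place.
- spoke_c (a point): The same on the third spoke, 270 degrees counter-clockwise (from above) of the empty place.
- place_mark (a point): Point on the top edge of the plate's rim, 150 mm from the axis, in the middle of the empty place's notch. Every place has such a notch, 13 mm wide and 20 mm deep, cut through the rim on its radius.
- index_mark (a point): Orange index mark on the base's tongue, 153 mm from the axis, 32 mm above the bench. A rough guide only: the latch behind it stands on a slotted foot and may be bolted up to 12 mm to either side of it (square to the radius), so where tooth and notch meet must be felt. When a notch comes under the riding tooth the latch drops by itself (about 2 mm play) and the plate stops dead.
- latch (a joint): Gravity latch: steel lever pivoted 190 mm from the axis, 70 mm up, swinging in the upright plane along the radius; 9 mm tooth 50 mm and red 22 mm ball knob 62 mm from the pivot. 0: level, tooth home in a notch; 0.17: tooth riding on the rim; pi/2: upright; at the start about 2: lying back, knob 220 mm from the axis, 123 mm up. Swings freely and falls to whichever side of upright it is pushed.
- pot1: Lidded clear pot of crushed ore, 46 mm across (lid 49 mm) and 60 mm high, 0.1 kg, standing loose between four 14 mm pins in place 2 of the plate, counting counter-clockwise from the empty one. Origin at the centre of its underside.
- pot2: Lidded clear pot of crushed ore, 46 mm across (lid 49 mm) and 60 mm high, 0.1 kg, standing loose between four 14 mm pins in place 3 of the plate, counting counter-clockwise from the empty one. Origin at the centre of its underside.
- pot3: Lidded clear pot of crushed ore, 46 mm across (lid 49 mm) and 60 mm high, 0.1 kg, standing loose between four 14 mm pins in place 4 of the plate, counting counter-clockwise from the empty one. Origin at the centre of its underside.
- pot4: Lidded clear pot of crushed ore, 46 mm across (lid 49 mm) and 60 mm high, 0.1 kg, standing loose between four 14 mm pins in place 5 of the plate, counting counter-clockwise from the empty one. Origin at the centre of its underside.
- pot5: Lidded clear pot of crushed ore, 46 mm across (lid 49 mm) and 60 mm high, 0.1 kg, standing loose between four 14 mm pins in place 6 of the plate, counting counter-clockwise from the empty one. Origin at the centre of its underside.
- next_pot: The next sample, waiting on the bench near the latch: the same kind of pot with a blue lid. Leave it alone. Origin at the centre of its underside.
- wash_bottle: White wash bottle, 66 mm across and 175 mm high over the spout, on the bench beside the carousel. Leave it alone. Origin at the centre of its underside.
- dish: Steel weighing dish, 80 mm across and 18 mm high, on the bench beside the carousel. Leave it alone. Origin at the centre of its underside.
Not all that is in view belongs to the job. Leave any green or yellow look-alike of the pot3 alone.

How it is judged:
On the way:
1. with the latch fully home in the empty place's notch, the plate is leaned on to prove the lock: 8 to 16 N of push on it (value of joint latch below 0.06 rad and horizontal distance between place_mark and index_mark below 0.019 m and contact force between any of the fingers, the arm and carousel above 8 N), for 0.2 s.
At the end, for the whole second after the job is handed in: The latch is fully home (below 0.06 rad) in the notch of the empty place, that notch being within 19 mm of the index mark (only that notch can be, once latched); the plate is at rest (below 0.05 rad/s) and the five pots still stand in their places, within 95 mm of the axis (value of joint latch below 0.06 rad and horizontal distance between place_mark and index_mark below 0.019 m and angular speed of carousel below 0.05 rad/s and horizontal distance between each of pot1, pot2, pot3, pot4, pot5 and carousel below 0.095 m); the robot touches nothing.
It fails at once if the plate is forced against the dropped latch: pushed with more than 16 N (value of joint latch below 0.1 rad and contact force between any of the fingers, the arm and carousel above 16 N).
It fails at once if the plate is spun faster than 3.5 rad/s (angular speed of carousel above 3.5 rad/s).
It fails at once if a pot on the plate is tipped (over 0.3 rad) (angle between any of pot1, pot2, pot3, pot4, pot5's own z axis and vertical above 0.3 rad).
It fails at once if the waiting pot, the wash bottle or the dish is moved more than 30 mm or tipped ((angle between next_pot's own z axis and vertical above 0.3 rad or distance of next_pot from where it was at the start of the episode above 0.03 m) or (angle between wash_bottle's own z axis and vertical above 0.3 rad or distance of wash_bottle from where it was at the start of the episode above 0.03 m) or (angle between dish's own z axis and vertical above 0.3 rad or distance of dish from where it was at the start of the episode above 0.03 m)).
It also fails if it takes over 69 s, if anything falls off the work surface, if the arm or the gripper's body presses on something with over 40 N, if the wrist force passes 120 N, or if a joint passes its speed limit or range.

## Robot

A 6-joint arm with a two-finger parallel gripper is mounted at the origin on the work surface. World frame = base frame: x ahead of the robot, y to its left, z up, the work surface at z = 0. Lengths are in m, angles in rad, forces in N, time in s.
With the tool pointing down it reaches from about 0.425 to 0.95 m from the base axis. Payload 3.5 kg.
Tool frame: the origin (TCP) lies on the centre line of the jaws, within the pads' length; the fingertips stand 14 mm ahead of it and the grasp point (between the pads) lies 5 mm behind it (ctrl.tip_reach is the distance from the TCP to the fingertips, in m); z points along the fingers, y is the line along which they close (so a half turn about z gives the same grasp; the last joint's range is limited). The gripper opens to 85 mm and grips with 20 to 120 N. Pads are 22 mm wide; open, the fingers measure 114 mm over their backs; the gripper's body (76 mm by 85 mm) begins 54 mm behind the grasp point. The pads swing forward as they close: fully open they stand 13 mm farther back than shut.
Start: joints at [1.066, 0.286, 1.577, -0, 1.279, -0.15], TCP at [0.234, 0.633, 0.211] pointing down, gripper open.
Joint ranges: [-2.77, 2.77], [-0.9, 2.22], [0.21, 2.48], [-1.53, 4.67], [0.24, 2.81], [-2.84, 2.84]. Speed limits (rad/s): [2.79, 2.79, 3.14, 3.14, 3.14, 3.14].

## Interface

Orientations are given as a unit quaternion [x, y, z, w].
In Python, from plant import get_state, imaging, workorder, ctrl gives the robot as it stands. The module is installed in compiled form; this text tells all that it offers.
- The arm moves only by the shell command python3 -m jog 'ROWS' [FORCE]. ROWS is JSON, a list of rows, each a list of 7 numbers: the closure, from 0 (fully open) to 1 (shut), then the shift along the tool's x, y, z in mm, then the turn, a rotation vector about the tool's x, y, z in rad. In form: [[gripper, tx, ty, tz, ax, ay, az], ...]. A call has 1 to 12 rows; each row is the pose to reach, as a shift and turn from the pose commanded when the call began, along the tool's axes at that moment; what a row does not reach only later rows make up. A row lasts 1/10 s, in which the tool goes at most 50 mm and 8.59 degrees, less where a joint would pass 70% of its speed; a pose out of reach is approached as far as the arm can. A call with a gripper value outside its range is refused whole. The fingers move at their own pace and stop on an object; FORCE is the grip in N (left out, the last holds). Time passes only in rows, so rows that repeat a pose let the fingers close. It gives the time, the measured TCP pose, the force, the opening and the grip force at its end, in the units of the state.
- get_state(): the state, without advancing time (a new reading comes with each control period).
- imaging.read_camera(name): name is "scene" or "top" or "wrist"; returns a dict with "image" (420x560x3 uint8, blue, green, red), "fx", "fy", "cx", "cy" (pixels), "k1" (the pictures are not rectified: a ray, as slopes to the right and down, at radius r is drawn at 1 + k1 r^2 times it, then the intrinsics apply), "R" (3x3) and "t" (3): a world point X has camera coordinates R X + t; the wrist camera has in their place "tool_from_camera" (4x4, takes a point from camera to tool coordinates, whose origin is the TCP and whose axes are the flange's). Camera axes: x right, y down, z forward; pixel columns grow to the right and rows downward; lengths in m; the calibration is good to about 2 mm. A picture is of the moment at which its call begins: read the wrist's pose just before it. There is no depth.
- workorder.sign_off(): hands the job in; it is judged then, once.
The state is a dict: "time": time; "qpos": joint angles; "dq": joint speeds; "joint_efforts": joint torques, N m; "eef_pos": TCP position; "tcp_rot": TCP orientation; "contact_force": force on the tool from outside, world axes, zero at the start; "wrist_torque": the same for the moment, N m; "opening": opening from 0.0 (shut) to 1.0 (fully open); "finger_force": force on a finger pad.
Only numpy, scipy, OpenCV 4.12 (cv2) and the standard library are available. Lean on these libraries where they do the work, as an engineer would, in place of code of your own. Each camera call takes 0.05 s, during which the arm holds its last target. There are 200 camera calls.

## Working session

There is one attempt and no reset: what is moved stays moved. The work goes in short steps, Python scripts to look and compute and a shell command to move; the robot and the scene stay as the last step left them, time stands still between calls to the robot, and variables do not carry over. Pictures are saved under pics/ and viewed, at most 10 in all, crops included, and the job is handed in when it is done.

```bash
mkdir -p pics; cat > h.py <<'E'
import numpy as np, cv2
from plant import get_state, imaging, workorder, ctrl
from scipy.spatial.transform import Rotation as Ro
def cam(n):
    s=get_state(); c=imaging.read_camera(n)
    if n=="wrist":
        T=np.array(c["tool_from_camera"]); R=Ro.from_quat(s["tcp_rot"]).as_matrix()
        Rw=R@T[:3,:3]; o=R@T[:3,3]+np.array(s["eef_pos"])
    else:
        Rw=np.array(c["R"]).T; o=-Rw@np.array(c["t"])
    c["Rw"]=Rw;c["o"]=o; return c
def ray(c,u,v):
    x=(u-c["cx"])/c["fx"]; y=(v-c["cy"])/c["fy"]; rd=np.hypot(x,y); r=rd
    for _ in range(20): r=rd/(1+c["k1"]*r*r)
    k=r/rd if rd>0 else 1
    d=c["Rw"]@np.array([x*k,y*k,1]); return d/np.linalg.norm(d)
def onz(c,u,v,z):
    d=ray(c,u,v); return c["o"]+d*(z-c["o"][2])/d[2]
def tri(c1,p1,c2,p2):
    d1,d2=ray(c1,*p1),ray(c2,*p2)
    s=np.linalg.lstsq(np.c_[d1,-d2],c2["o"]-c1["o"],rcond=None)[0]
    a,b=c1["o"]+s[0]*d1,c2["o"]+s[1]*d2
    return (a+b)/2,np.linalg.norm(a-b)
def proj(c,X):
    p=c["Rw"].T@(np.array(X)-c["o"]); x,y=p[:2]/p[2]; k=1+c["k1"]*(x*x+y*y)
    return np.array([c["fx"]*x*k+c["cx"],c["fy"]*y*k+c["cy"]])
E
python3 - <<'E'
from h import *
for n in("scene","top"):
    c=cam(n); cv2.imwrite(f"pics/{n}0.png",c["image"]); print(n,c["o"].round(3))
print(get_state())
E
```

```text
scene [ 1.202 -0.056  0.75 ]
top [0.552 0.055 1.171]
{'time': 0.1, 'qpos': array([ 1.06598993e+00,  2.87118536e-01,  1.57806938e+00, -1.06631408e-05,
        1.27859749e+00, -1.50021945e-01]), 'dq': array([ 0.00136644, -0.0039335 , -0.00359771, -0.00095626, -0.00090215,
        0.00114773]), 'joint_efforts': array([ 1.18201402e-03, -4.07292223e+01, -2.93702281e+01, -1.90528353e-04,
        3.36498750e-03, -9.87627857e-06]), 'eef_pos': array([0.23415627, 0.63238781, 0.21003691]), 'tcp_rot': array([ 1.76461702e-01,  9.84306896e-01, -1.03977549e-03, -3.47757249e-04]), 'contact_force': array([-0.38626404,  1.08501206,  0.48161371]), 'wrist_torque': array([-0.03985104,  0.07289464,  0.00279048]), 'finger_force': 0.0, 'opening': 0.9995051704441269}
```

View pics/scene0.png

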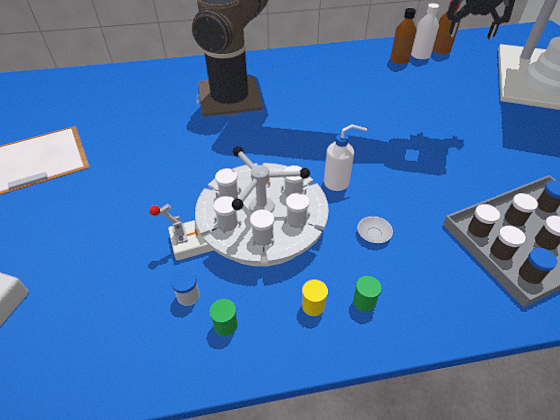

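View pics/top0.png

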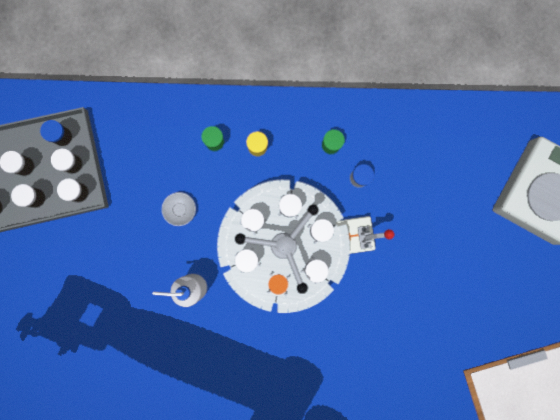

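The scene view shows the carousel at about (262,210), with black spoke balls at (238,152), (305,173) and (237,204), and the red knob at (155,210). The top view shows balls at (302,288), (313,209) and (240,239), the orange seat at (278,284), the red knob at (389,234) and the index tongue at about (360,235). So the plate must turn about 100° counter-clockwise.

Look-alikes:
- **Red knob:** only (389,234); nothing else is red.
- **Orange seat:** (278,284). The index mark at about (352,236) and the clipboard edge at (470,380) are also orange.
- **Black balls:** the three above. Pin shadows are also dark.
- **Pots:** the green ones at (212,137) and (334,140), the yellow one at (257,142) and the blue-lidded one at (363,175) are all left alone.

```bash
cat > m.py <<'E'
from h import *
def blobs(im,kind,roi):
    hsv=cv2.cvtColor(im,cv2.COLOR_BGR2HSV)
    H,S,V=cv2.split(hsv)
    m={"red":((H<4)|(H>174))&(S>150)&(V>60),"orange":(H>4)&(H<20)&(S>130)&(V>120),"black":(V<50)&(S<120)}[kind].astype(np.uint8)
    x0,y0,x1,y1=roi; k=np.zeros_like(m);k[y0:y1,x0:x1]=m[y0:y1,x0:x1]
    n,l,s,ce=cv2.connectedComponentsWithStats(k)
    return [(ce[i].round(1).tolist(),int(s[i,4])) for i in range(1,n) if s[i,4]>=8]
E
python3 - <<'E'
from m import *
t=cam("top");s=cam("scene")
T={k:blobs(t["image"],k,(215,170,410,320)) for k in("red","orange","black")}
S={k:blobs(s["image"],k,(140,135,335,265)) for k in("red","orange","black")}
print(T);print(S)
cv2.imwrite("pics/crop.png",np.hstack([cv2.resize(t["image"][180:320,215:410],None,fx=2,fy=2.8),cv2.resize(s["image"][140:265,140:335],None,fx=2,fy=3.136)]))
for k in("red","black","orange"):
  for p,a in T[k]:
    for q,b in S[k]:
      X,e=tri(t,p,s,q)
      if e<.008: print(k,p,q,X.round(4),round(e,4))
for p,a in T["black"]: print("b155",onz(t,*p,.155).round(4))
for p,a in T["orange"]: print("o",a,onz(t,*p,.058).round(4),onz(t,*p,.032).round(4))
E
```

```text
{'red': [([388.6, 234.0], 57)], 'orange': [([352.6, 235.2], 8), ([277.6, 284.0], 276)], 'black': [([312.6, 209.1], 60), ([239.7, 238.3], 59), ([301.9, 287.6], 59)]}
{'red': [([154.3, 210.1], 66)], 'orange': [([193.1, 232.5], 23)], 'black': [([236.5, 150.7], 39), ([304.5, 172.7], 53), ([237.0, 204.1], 77)]}
red [388.6, 234.0] [154.3, 210.1] [ 0.5876 -0.2058  0.1203] 0.0002
black [312.6, 209.1] [236.5, 150.7] [ 0.6252 -0.0275  0.2788] 0.001
black [312.6, 209.1] [237.0, 204.1] [ 0.6354 -0.0385  0.1542] 0.0002
black [239.7, 238.3] [304.5, 172.7] [0.5718 0.112  0.1541] 0.0
black [301.9, 287.6] [236.5, 150.7] [ 0.4728 -0.0194  0.1544] 0.0023
black [301.9, 287.6] [237.0, 204.1] [ 0.4582 -0.0324 -0.032 ] 0.0015
orange [352.6, 235.2] [193.1, 232.5] [ 0.5863 -0.1424  0.0316] 0.0025
b155 [ 0.6354 -0.0383  0.155 ]
b155 [0.5718 0.112  0.155 ]
b155 [ 0.4729 -0.0182  0.155 ]
o 8 [ 0.5854 -0.1391  0.058 ] [ 0.5862 -0.1436  0.032 ]
o 276 [0.4725 0.0298 0.058 ] [0.4706 0.0292 0.032 ]
```

View pics/crop.png

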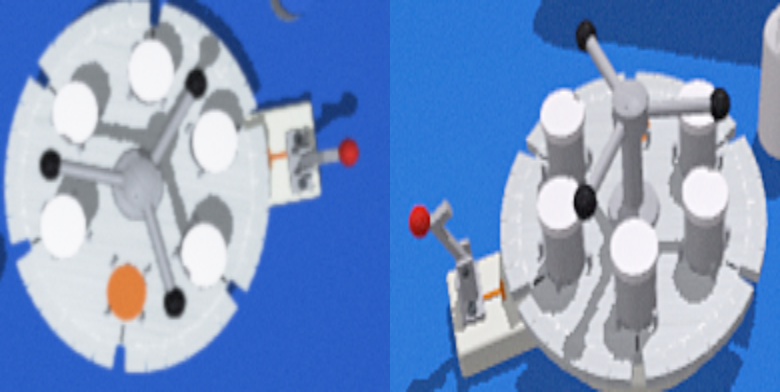

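The crop confirms the choices: one orange seat with no pot, the red knob lying back outside the tongue, and three black-ball spokes. From two views the axis is at about (0.560, 0.0185) and spoke_a at -157°. The index direction is about -81°, with the knob slightly clockwise of it. I'm moving over the clockwise side of spoke_a now, squaring the tool to the world axes.

```bash
python3 -m jog '[[1,0,0,-50,0,0,0],[1,-450,-483,-50,0,0,-0.355],[1,-450,-483,-50,0,0,-0.355],[1,-450,-483,-50,0,0,-0.355],[1,-450,-483,-50,0,0,-0.355],[1,-450,-483,-50,0,0,-0.355],[1,-450,-483,-50,0,0,-0.355],[1,-450,-483,-50,0,0,-0.355],[1,-450,-483,-50,0,0,-0.355],[1,-450,-483,-50,0,0,-0.355],[1,-450,-483,-50,0,0,-0.355],[1,-450,-483,-50,0,0,-0.355]]' 20
python3 -m jog '[[1,0,0,0,0,0,0]]'
cat > t.py <<'E'
import sys; from h import *
# table of TCP targets for spoke angle th, tool squared to world; prints shifts from a given commanded TCP
A=np.array([.56,.0185]); R=.064
def tcp(th,clear=0):
    t=np.radians(th); e=np.array([np.cos(t),np.sin(t)]); n=np.array([-e[1],e[0]])
    return A+R*e-(.006+clear+abs(n[0])*.011+abs(n[1])*.0145)*n
E
python3 - <<'E'
from t import *
s=get_state(); print(s["eef_pos"].round(4),s["tcp_rot"].round(4),s["contact_force"].round(2),s["qpos"].round(2))
print(tcp(-157.2,.008))
E
```

```text
time: 1.4
eef_pos: [0.4464, 0.1234, 0.2614]
tcp_rot: [-0.0, 1.0, 0.0, 0.0]
contact_force: [-0.1, 0.3, -0.6]
opening: -0.002
finger_force: 0.0
time: 1.5
eef_pos: [0.4479, 0.1205, 0.2613]
tcp_rot: [0.004, 1.0, -0.001, 0.0]
contact_force: [-0.6, 1.2, 0.6]
opening: 0.0
finger_force: 0.0
[0.4479 0.1205 0.2613] [ 4.e-03  1.e+00 -9.e-04  3.e-04] [-0.57  1.15  0.63] [ 0.04 -0.23  2.02 -0.    1.36 -1.52]
[0.48874376 0.02285725]
```

```bash
python3 -m jog '[[1,-41,-98,0,0,0,0],[1,-41,-98,0,0,0,0],[1,-41,-98,0,0,0,0],[1,-41,-98,50,0,0,0],[1,-41,-98,90,0,0,0],[1,-41,-98,106,0,0,0],[1,-41,-98,106,0,0,0],[1,-41,-98,106,0,0,0]]'
python3 - <<'E'
from t import *
s=get_state(); P=s["eef_pos"][:2]; print(s["eef_pos"].round(4),s["contact_force"].round(2))
for i,th in enumerate(range(-157,-54,3)):
    d=(tcp(th)-P)*1000; print(th,(-d[0]).round(1),d[1].round(1))
E
```

```text
time: 2.3
eef_pos: [0.4874, 0.0283, 0.1559]
tcp_rot: [-0.001, 1.0, 0.0, 0.0]
contact_force: [-0.3, -1.1, 0.1]
opening: 0.001
finger_force: 0.0
[0.4874 0.0283 0.1559] [-0.29 -1.12  0.05]
-157 -4.5 -13.0
-154 -4.6 -16.4
-151 -5.0 -19.8
-148 -5.5 -23.2
-145 -6.3 -26.7
-142 -7.3 -30.1
-139 -8.5 -33.5
-136 -9.8 -36.9
-133 -11.5 -40.2
-130 -13.3 -43.5
-127 -15.3 -46.7
-124 -17.6 -49.8
-121 -20.0 -52.8
-118 -22.7 -55.7
-115 -25.5 -58.4
-112 -28.6 -61.0
-109 -31.8 -63.4
-106 -35.2 -65.6
-103 -38.7 -67.6
-100 -42.4 -69.4
-97 -46.3 -71.0
-94 -50.2 -72.3
-91 -54.2 -73.4
-88 -57.4 -74.3
-85 -60.0 -75.1
-82 -62.8 -75.8
-79 -65.6 -76.3
-76 -68.5 -76.7
-73 -71.5 -77.0
-70 -74.5 -77.2
-67 -77.6 -77.2
-64 -80.7 -77.0
-61 -83.8 -76.7
-58 -87.0 -76.2
-55 -90.2 -75.6
```

```bash
python3 -m jog '[[1,-4,-8,0,0,0,0],[1,-4.5,-13,0,0,0,0],[1,-4.6,-16.5,0,0,0,0],[1,-5,-20,0,0,0,0],[1,-5.5,-23,0,0,0,0],[1,-6.5,-26.5,0,0,0,0],[1,-7.5,-30,0,0,0,0],[1,-8.5,-33.5,0,0,0,0],[1,-10,-37,0,0,0,0],[1,-11.5,-40,0,0,0,0],[1,-13.5,-43.5,0,0,0,0],[1,-15.5,-46.5,0,0,0,0]]'
cat > a.py <<'E'
from m import *; from t import A,tcp
s=get_state(); t=cam("top")
print(s["time"],s["eef_pos"].round(4),s["contact_force"].round(2))
for p,a in blobs(t["image"],"black",(215,170,345,320)):
    X=onz(t,*p,.155)[:2]-A; print("ball",a,np.hypot(*X).round(3),np.degrees(np.arctan2(X[1],X[0])).round(1))
for p,a in blobs(t["image"],"orange",(215,170,410,320)):
    X=onz(t,*p,.058)[:2]-A; print("orange",a,np.hypot(*X).round(3),np.degrees(np.arctan2(X[1],X[0])).round(1))
r=blobs(t["image"],"red",(340,200,410,270)); print("red",r)
cv2.imwrite("pics/last.png",cv2.resize(t["image"][170:320,215:415],None,fx=3,fy=3))
E
python3 a.py
```

```text
time: 3.5
eef_pos: [0.5029, -0.0194, 0.1553]
tcp_rot: [-0.0, 1.0, -0.0, -0.0]
contact_force: [0.3, 0.8, 0.3]
opening: 0.0
finger_force: 0.0
3.5 [ 0.5029 -0.0194  0.1553] [0.27 0.76 0.27]
ball 70 0.095 -37.6
ball 60 0.094 82.8
ball 24 0.021 -136.8
ball 100 0.177 -139.8
orange 8 0.16 -80.8
orange 90 0.091 165.2
red [([388.6, 234.0], 56)]
```

View pics/last.png

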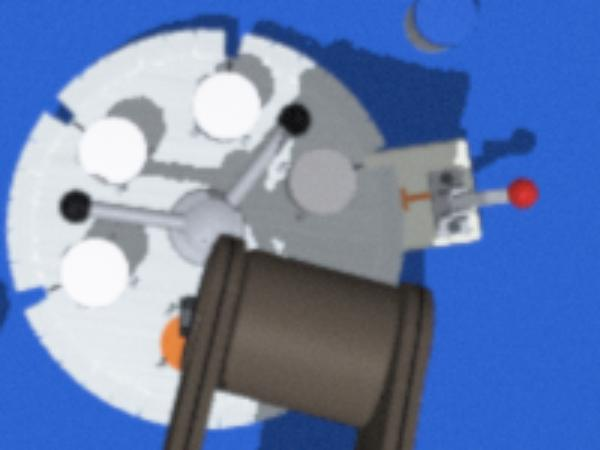

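```bash
python3 - <<'E'
from h import *
c=cam("scene"); cv2.imwrite("pics/s1.png",cv2.resize(c["image"][60:270,130:350],None,fx=2.8,fy=2.8)); print(ctrl.tip_reach)
E
```

```text
0.014
```

View pics/s1.png

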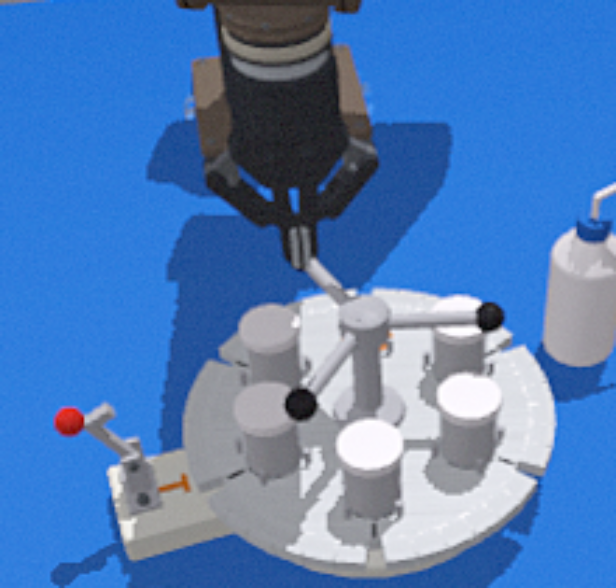

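```bash
python3 - <<'E'
from m import *
s=get_state(); p=s["eef_pos"]; c=cam("scene"); t=cam("top"); print(s["time"],p.round(4),s["contact_force"].round(2))
for dz in(-.014,0,.02): 
    X=p+[0,0,dz]; print(dz,((proj(c,X)-[130,60])*2.8).round(0),((proj(t,X)-[215,170])*3).round(0))
for r in(0,.05,.094):
    X=[.56+r*np.cos(np.radians(-157.2)),.0185+r*np.sin(np.radians(-157.2)),.155]; print(r,((proj(c,X)-[130,60])*2.8).round(0))
w=cam("wrist"); cv2.imwrite("pics/w1.png",w["image"]);print(proj(w,p+[0,0,-.014]),proj(w,X))
E
```

```text
3.6 [ 0.503  -0.0195  0.1554] [-0.7   0.76  0.44]
-0.014 [305. 291.] [262. 308.]
0 [304. 278.] [263. 309.]
0.02 [302. 258.] [265. 310.]
0 [363. 320.]
0.05 [330. 284.]
0.094 [302. 254.]
[275.23365651 251.93468296] [278.23634876 204.42513896]
```

View pics/w1.png

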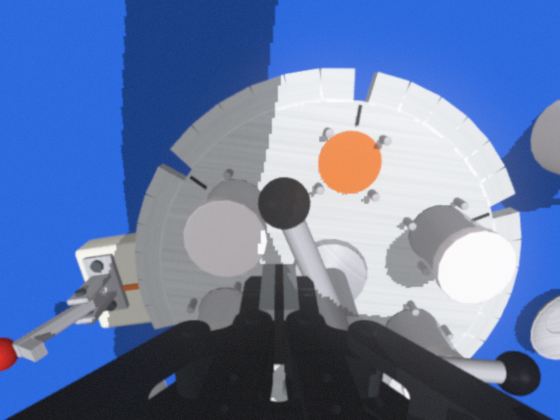

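```bash
python3 - <<'E'
from m import *
p=get_state()["eef_pos"]; c=cam("scene"); w=cam("wrist")
for z in(-.014,-.005,0,.005,.01,.015,.02,.03): print(z,proj(w,p+[-.011,0,z]).round(0),proj(w,p+[0.011,0,z]).round(0),((proj(c,p+[.011,0,z])-[130,60])*2.8).round(0),((proj(c,p+[-.011,0,z])-[130,60])*2.8).round(0))
b=np.hstack([cv2.resize(w["image"][190:340,200:360],(400,375)),cv2.resize(c["image"][120:180,210:270],(375,375),interpolation=0)])
cv2.imwrite("pics/tip.png",b)
E
```

```text
-0.014 [276. 232.] [276. 271.] [308. 300.] [304. 282.]
-0.005 [276. 238.] [276. 279.] [307. 291.] [303. 273.]
0 [276. 242.] [276. 284.] [306. 286.] [303. 268.]
0.005 [275. 247.] [276. 289.] [306. 281.] [302. 263.]
0.01 [275. 251.] [275. 295.] [305. 277.] [302. 258.]
0.015 [275. 256.] [275. 300.] [305. 271.] [301. 253.]
0.02 [275. 261.] [275. 306.] [304. 266.] [301. 248.]
0.03 [275. 272.] [275. 320.] [303. 256.] [300. 238.]
```

View pics/tip.png

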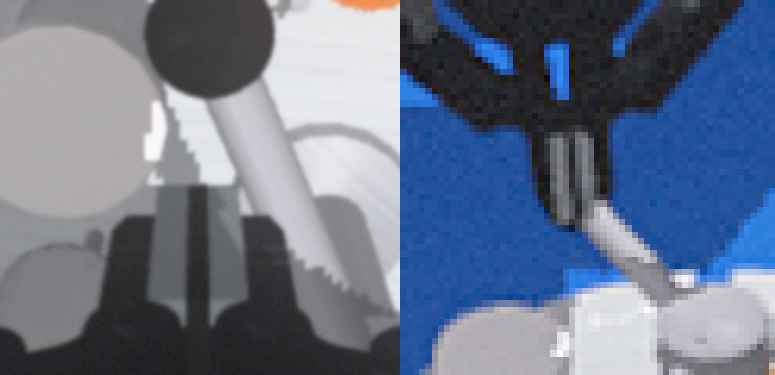

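The wrist and scene views show the shut fingertips ending well above the point the text gives. They sit at about z = 0.174, near TCP + 18 mm, so they passed over the spoke without touching it and the plate has not moved. I'll go back and lower the tool. The spot over the empty seat is clear.

```bash
python3 -m jog '[[1,15.5,48,0,0,0,0],[1,15.5,48,0,0,0,0],[1,15.5,48,15,0,0,0],[1,15.5,48,27,0,0,0],[1,15.5,48,27,0,0,0]]'
python3 -m jog '[[1,-4,-8,0,0,0,0],[1,-4.5,-13,0,0,0,0],[1,-4.6,-16.5,0,0,0,0],[1,-5,-20,0,0,0,0],[1,-5.5,-23,0,0,0,0],[1,-6.5,-26.5,0,0,0,0],[1,-7.5,-30,0,0,0,0]]'
python3 a.py
```

```text
time: 4.35
eef_pos: [0.4856, 0.029, 0.1261]
tcp_rot: [-0.0, 1.0, 0.0, -0.002]
contact_force: [-0.7, 0.4, -0.4]
opening: -0.0
finger_force: 0.0
time: 5.05
eef_pos: [0.495, -0.0011, 0.1287]
tcp_rot: [-0.0, 1.0, 0.0, 0.0]
contact_force: [0.0, 3.1, 0.7]
opening: -0.003
finger_force: 1.5
5.05 [ 0.495  -0.0011  0.1287] [0.04 3.12 0.66]
ball 63 0.095 -26.7
ball 58 0.094 93.8
ball 24 0.031 154.5
ball 19 0.05 -135.1
ball 14 0.113 -116.4
ball 24 0.127 -116.3
ball 69 0.161 -147.0
orange 8 0.16 -80.8
red [([388.6, 234.0], 57)]
```

```bash
python3 -m jog '[[1,-1,-3.5,0,0,0,0],[1,-2.3,-7,0,0,0,0],[1,-4,-10,0,0,0,0],[1,-5.8,-13.5,0,0,0,0],[1,-7.8,-16.7,0,0,0,0],[1,-10,-19.8,0,0,0,0],[1,-12.5,-22.8,0,0,0,0],[1,-15.2,-25.7,0,0,0,0],[1,-18,-28.4,0,0,0,0],[1,-21,-31,0,0,0,0],[1,-24.3,-33.4,0,0,0,0],[1,-27.7,-35.6,0,0,0,0]]'
python3 -m jog '[[1,-3.5,-2,0,0,0,0],[1,-7.2,-3.8,0,0,0,0],[1,-11,-5.4,0,0,0,0],[1,-15,-6.7,0,0,0,0],[1,-19,-7.8,0,0,0,0],[1,-22.2,-8.7,0,0,0,0],[1,-24.8,-9.5,0,0,0,0],[1,-27.6,-10.2,0,0,0,0],[1,-30.4,-10.7,0,0,0,0],[1,-33.3,-11.1,0,0,0,0],[1,-36.3,-11.4,0,0,0,0]]'
python3 a.py
```

```text
time: 6.3
eef_pos: [0.5222, -0.037, 0.1279]
tcp_rot: [-0.0, 1.0, -0.0, -0.001]
contact_force: [-1.9, 2.5, -1.6]
opening: 0.001
finger_force: 1.5
time: 7.4
eef_pos: [0.5592, -0.0483, 0.1286]
tcp_rot: [-0.0, 1.0, -0.0, 0.0]
contact_force: [-3.2, 1.9, 1.9]
opening: 0.0
finger_force: 1.6
7.4 [ 0.5592 -0.0483  0.1286] [-3.19  1.94  1.93]
ball 58 0.095 44.6
ball 10 0.081 -41.4
ball 11 0.024 -77.4
ball 64 0.094 164.7
ball 80 0.117 -160.7
ball 18 0.144 -175.5
red [([388.6, 234.0], 55)]
```

```bash
python3 -m jog '[[1,-3,0,0,0,0,0],[1,-6,0,0,0,0,0],[1,-8.5,0,0,0,0,0],[1,-8.5,0,0,0,0,0],[1,4,-3,0,0,0,0],[1,4,-3,-40,0,0,0],[1,4,-3,-80,0,0,0],[1,4,-3,-120,0,0,0]]'
python3 a.py; python3 - <<'E'
from m import *
t=cam("top");s=cam("scene")
print(blobs(s["image"],"red",(100,150,335,265)))
w=cam("wrist"); p=blobs(w["image"],"red",(0,0,560,420)); print(p)
for q,a in p:
    X,e=tri(w,q,t,blobs(t["image"],"red",(340,200,410,270))[0][0]); print(X.round(4),e)
E
```

```text
time: 8.25
eef_pos: [0.5543, -0.0515, 0.2496]
tcp_rot: [0.0, 1.0, -0.0, 0.001]
contact_force: [0.6, -0.1, 0.1]
opening: -0.005
finger_force: 0.0
8.25 [ 0.5543 -0.0515  0.2496] [ 0.6  -0.09  0.08]
ball 17 0.099 -50.0
ball 58 0.094 52.8
ball 62 0.044 -74.3
ball 77 0.09 -166.3
ball 60 0.094 172.7
red []
[([154.4, 209.9], 68)]
[([99.8, 225.2], 451)]Traceback (most recent call last):
  File "<stdin>", line 6, in <module>
IndexError: list index out of range
```

```bash
python3 -m jog '[[1,-37,-194,0,0,0,0],[1,-37,-194,0,0,0,0],[1,-37,-194,0,0,0,0],[1,-37,-194,0,0,0,0],[1,-37,-194,50,0,0,0],[1,-37,-194,100,0,0,0],[1,-37,-194,135,0,0,0],[1,-37,-194,152,0,0,0],[1,-37,-194,152,0,0,0]]'
python3 - <<'E'
from h import *
s=get_state();c=cam("scene");print(s["eef_pos"],s["contact_force"]);cv2.imwrite("pics/s2.png",cv2.resize(c["image"][130:280,100:340],None,fx=3,fy=3))
E
```

```text
time: 9.35
eef_pos: [0.589, -0.2436, 0.0916]
tcp_rot: [-0.0, 1.0, 0.002, -0.004]
contact_force: [-0.4, -0.1, 0.7]
opening: -0.005
finger_force: 0.0
[ 0.58904107 -0.24363847  0.09164138] [-0.39085472 -0.09926203  0.66472949]
```

View pics/s2.png

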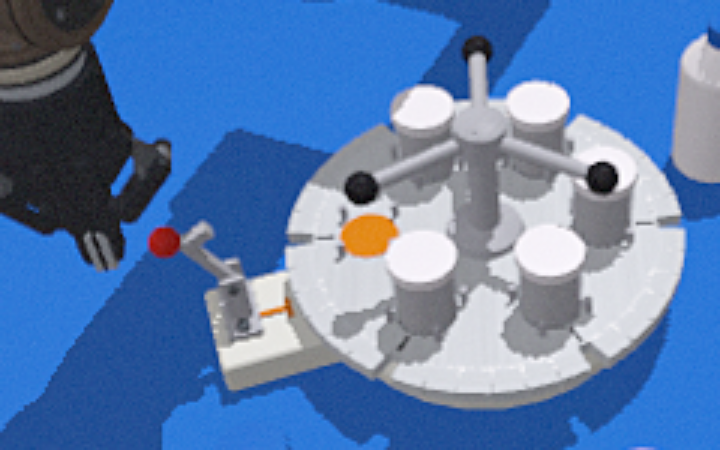

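The fingertip is at crop pixel (105,265), outside the knob at (164,241) and at its height. The empty seat at (370,235) sits just short of the latch. I'm now pushing the knob over.

```bash
python3 -m jog '[[1,1,12,-1,0,0,0],[1,3,24,-3,0,0,0],[1,4,32,-5,0,0,0],[1,5,40,-7,0,0,0],[1,6,48,-9,0,0,0],[1,7,56,-10,0,0,0],[1,8,63,-10,0,0,0],[1,9,70,-10,0,0,0],[1,9,70,-10,0,0,0]]'
python3 - <<'E'
from h import *
s=get_state();c=cam("scene");print(s["eef_pos"],s["contact_force"]);cv2.imwrite("pics/s3.png",cv2.resize(c["image"][130:280,100:340],None,fx=3,fy=3))
from m import blobs; print(blobs(c["image"],"red",(100,130,335,265)))
E
```

```text
time: 10.3
eef_pos: [0.5847, -0.1742, 0.1105]
tcp_rot: [-0.001, 1.0, -0.001, 0.003]
contact_force: [-0.2, 0.9, -0.4]
opening: 0.002
finger_force: 0.0
[ 0.58467175 -0.17420446  0.11048999] [-0.1535756   0.93407132 -0.38859651]
[([185.7, 201.0], 68)]
```

```bash
python3 - <<'E'
from h import *
c=cam("scene");u=np.array([np.cos(np.radians(-81)),np.sin(np.radians(-81))]);n=np.array([-u[1],u[0]])
for off in(-.006,):
 for q in(.17,.8,1.2,1.4,1.57,1.8,2,2.15):
  r=.19-.062*np.cos(q);z=.07+.062*np.sin(q);X=[*(np.array([.56,.0185])+u*r+n*off),z];print(q,proj(c,X).round(0),np.round(X,3))
E
```

```text
0.17 [204. 212.] [ 0.574 -0.11   0.08 ]
0.8 [193. 203.] [ 0.577 -0.127  0.114]
1.2 [182. 201.] [ 0.58  -0.148  0.128]
1.4 [176. 201.] [ 0.582 -0.16   0.131]
1.57 [171. 202.] [ 0.584 -0.17   0.132]
1.8 [164. 205.] [ 0.586 -0.184  0.13 ]
2 [159. 207.] [ 0.588 -0.196  0.126]
2.15 [155. 210.] [ 0.589 -0.204  0.122]
```

View pics/s3.png

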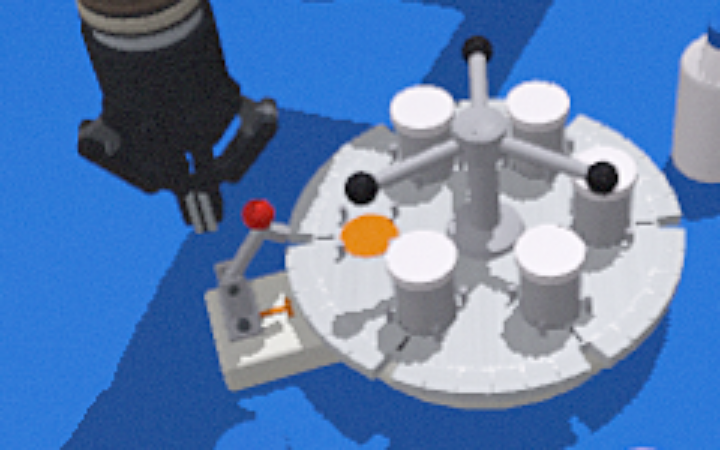

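The knob at crop pixel (257,212) is past upright and falling inwards. I'll back off upward while it falls, then return to spoke_a.

```bash
python3 -m jog '[[1,0,-10,-20,0,0,0],[1,0,-10,-60,0,0,0],[1,0,-10,-110,0,0,0],[1,0,-10,-140,0,0,0],[1,32,122,-140,0,0,0],[1,32,122,-140,0,0,0],[1,32,122,-140,0,0,0],[1,32,122,-140,0,0,0],[1,32,122,-100,0,0,0],[1,32,122,-60,0,0,0],[1,32,122,-18,0,0,0],[1,32,122,-18,0,0,0]]'
python3 - <<'E'
from h import *
from m import blobs
s=get_state();c=cam("scene");print(s["eef_pos"],s["contact_force"]);
print(blobs(c["image"],"red",(100,130,335,265)),blobs(c["image"],"black",(210,130,335,215)))
E
python3 a.py
```

```text
time: 11.6
eef_pos: [0.5458, -0.0523, 0.1174]
tcp_rot: [0.0, 1.0, 0.002, -0.007]
contact_force: [-1.4, 0.3, -0.5]
opening: 0.005
finger_force: 0.0
[ 0.54578177 -0.052255    0.11742139] [-1.35462693  0.26800066 -0.52844025]
[([202.4, 209.4], 65)] [([225.4, 149.8], 1118), ([258.9, 145.2], 27), ([300.4, 189.3], 57), ([219.9, 192.4], 76)]
11.65 [ 0.5483 -0.0529  0.1212] [-0.26  0.67  0.08]
ball 56 0.094 52.7
ball 10 0.078 -50.9
ball 12 0.037 -70.7
ball 11 0.029 -99.8
ball 15 0.063 -161.1
ball 61 0.094 172.7
ball 84 0.129 -158.7
ball 10 0.148 -172.7
red []
```

The latch knob at scene (202,209) matches the riding angle and the plate hasn't moved. Now I'm easing it along.

```bash
python3 -m jog '[[1,-10,2,0,0,0,0],[1,-17,4,0,0,0,0],[1,-19,4,0,0,0,0],[1,-20,4,0,0,0,0],[1,-21,4,0,0,0,0],[1,-22,4,0,0,0,0],[1,-22.5,4,0,0,0,0],[1,-23,4,0,0,0,0]]'
cat > b.py <<'E'
from m import *; from t import A
s=get_state();t=cam("top");c=cam("scene")
print(s["eef_pos"].round(4),s["contact_force"].round(2),s["finger_force"],"knob",blobs(c["image"],"red",(170,180,235,240)))
for p,a in blobs(t["image"],"black",(215,170,345,320)):
    X=onz(t,*p,.155)[:2]-A; r=np.hypot(*X)
    if .092<r<.097: print("ball",a,np.degrees(np.arctan2(X[1],X[0])).round(2))
E
python3 b.py
```

```text
time: 12.5
eef_pos: [0.5734, -0.049, 0.1242]
tcp_rot: [-0.0, 1.0, 0.0, -0.0]
contact_force: [-4.8, -0.6, 3.6]
opening: 0.002
finger_force: 2.1
[ 0.5734 -0.049   0.1242] [-4.8  -0.64  3.63] 2.1032072324305773 knob [([202.4, 209.3], 63)]
ball 9 -34.15
ball 60 56.24
ball 51 175.32
ball 57 -157.03
```

```bash
python3 -m jog '[[1,-0.5,0,0,0,0,0],[1,-1,0,0,0,0,0],[1,-1.5,0,0,0,0,0],[1,-2,0.2,0,0,0,0],[1,-2.5,0.2,0,0,0,0],[1,-3,0.3,0,0,0,0],[1,-3.5,0.4,0,0,0,0],[1,-4,0.5,0,0,0,0],[1,-4.5,0.6,0,0,0,0],[1,-5,0.7,0,0,0,0]]'
python3 b.py
```

```text
time: 13.6
eef_pos: [0.5784, -0.0482, 0.1239]
tcp_rot: [-0.0, 1.0, 0.0, -0.001]
contact_force: [-4.2, 1.1, 1.4]
opening: -0.005
finger_force: 2.1
[ 0.5784 -0.0482  0.1239] [-4.22  1.14  1.44] 2.0775965228676796 knob [([202.5, 209.4], 63)]
ball 59 60.44
ball 9 -145.02
ball 16 176.77
```

```bash
python3 -m jog '[[1,-0.4,0,0,0,0,0],[1,-0.8,0.1,0,0,0,0],[1,-1.2,0.1,0,0,0,0],[1,-1.6,0.2,0,0,0,0],[1,-2,0.2,0,0,0,0]]'
python3 b.py
```

```text
time: 14.2
eef_pos: [0.5803, -0.0481, 0.1239]
tcp_rot: [-0.0, 1.0, 0.0, -0.001]
contact_force: [-4.4, -0.0, 1.0]
opening: -0.005
finger_force: 2.0
[ 0.5803 -0.0481  0.1239] [-4.43 -0.01  0.99] 2.045927457511425 knob [([202.5, 209.4], 63)]
ball 58 61.96
```

```bash
python3 -m jog '[[1,-0.4,0,0,0,0,0],[1,-0.8,0.1,0,0,0,0],[1,-1.2,0.1,0,0,0,0],[1,-1.6,0.2,0,0,0,0],[1,-2,0.3,0,0,0,0],[1,-2.4,0.4,0,0,0,0]]'
python3 b.py
```

```text
time: 14.9
eef_pos: [0.5829, -0.0478, 0.124]
tcp_rot: [-0.0, 1.0, 0.0, -0.0]
contact_force: [-5.0, 0.1, 0.7]
opening: -0.001
finger_force: 1.9
[ 0.5829 -0.0478  0.124 ] [-5.    0.14  0.67] 1.9459776766598225 knob [([202.6, 209.4], 63)]
ball 58 63.77
```

```bash
python3 -m jog '[[1,-0.4,0.1,0,0,0,0],[1,-0.8,0.1,0,0,0,0],[1,-1.2,0.2,0,0,0,0],[1,-1.6,0.3,0,0,0,0]]'
python3 b.py
```

```text
time: 15.4
eef_pos: [0.5852, -0.0476, 0.1243]
tcp_rot: [-0.0, 1.0, -0.0, 0.001]
contact_force: [-3.1, 0.8, -0.8]
opening: 0.001
finger_force: 1.3
[ 0.5852 -0.0476  0.1243] [-3.15  0.79 -0.84] 1.325935468194075 knob [([204.0, 212.2], 63)]
ball 58 65.69
```

```bash
python3 -m jog '[[1,-0.3,0,0,0,0,0],[1,-0.6,0.1,0,0,0,0],[1,-0.9,0.1,0,0,0,0]]'
python3 b.py; python3 - <<'E'
from h import *
c=cam("scene");u=np.array([np.cos(np.radians(-81)),np.sin(np.radians(-81))]);n=np.array([-u[1],u[0]])
for off in(-.012,-.006,0):
 for q in(0,.1,.17):
  r=.19-.062*np.cos(q);z=.07+.062*np.sin(q);X=[*(np.array([.56,.0185])+u*r+n*off),z];print(off,q,proj(c,X).round(1))
E
```

```text
time: 15.8
eef_pos: [0.5857, -0.0475, 0.1244]
tcp_rot: [-0.0, 1.0, -0.0, 0.0]
contact_force: [-4.1, 0.6, 0.7]
opening: 0.004
finger_force: 1.5
[ 0.5857 -0.0475  0.1244] [-4.06  0.57  0.73] 1.4616115886019543 knob [([204.1, 212.2], 63)]
ball 59 66.31
-0.012 0 [204.3 213. ]
-0.012 0.1 [203.8 211.1]
-0.012 0.17 [203.3 209.9]
-0.006 0 [204.9 214.9]
-0.006 0.1 [204.4 213. ]
-0.006 0.17 [203.9 211.8]
0 0 [205.5 216.8]
0 0.1 [205. 215.]
0 0.17 [204.5 213.7]
```

The knob dropped 2.8 px, which matches the full 0.17 rad, so the tooth is home. Now I'm leaning on the spoke gradually.

```bash
python3 -m jog '[[1,-0.4,0,0,0,0,0],[1,-0.8,0,0,0,0,0]]'; python3 -m jog '[[1,-0.4,0,0,0,0,0],[1,-0.4,0,0,0,0,0]]'; python3 b.py
```

```text
time: 16.15
eef_pos: [0.5862, -0.0473, 0.1243]
tcp_rot: [-0.0, 1.0, 0.0, -0.0]
contact_force: [-5.0, -0.3, 0.2]
opening: 0.001
finger_force: 2.0
time: 16.35
eef_pos: [0.5862, -0.0473, 0.1242]
tcp_rot: [-0.0, 1.0, 0.0, -0.001]
contact_force: [-5.4, -0.4, 1.0]
opening: 0.001
finger_force: 2.3
[ 0.5862 -0.0473  0.1242] [-5.4  -0.42  0.99] 2.284049161244184 knob [([204.0, 212.1], 63)]
ball 59 66.42
```

```bash
python3 -m jog '[[1,-0.5,0,0,0,0,0],[1,-1,0,0,0,0,0],[1,-1,0,0,0,0,0]]'; python3 -m jog '[[1,-0.5,0,0,0,0,0],[1,-1,0,0,0,0,0],[1,-1,0,0,0,0,0]]'; python3 b.py
```

```text
time: 16.75
eef_pos: [0.5864, -0.0472, 0.1241]
tcp_rot: [-0.0, 1.0, 0.0, -0.002]
contact_force: [-8.1, 0.1, 1.3]
opening: 0.003
finger_force: 3.3
time: 17.05
eef_pos: [0.5865, -0.0472, 0.124]
tcp_rot: [-0.001, 1.0, 0.0, -0.004]
contact_force: [-9.9, -0.4, 3.4]
opening: 0.003
finger_force: 4.3
[ 0.5865 -0.0472  0.124 ] [-9.95 -0.39  3.39] 4.300830289721489 knob [([204.1, 212.2], 63)]
ball 57 66.59
```

About 2–2.5 N per mm, so one more millimetre and then hold.

```bash
python3 -m jog '[[1,-0.4,0,0,0,0,0],[1,-0.8,0,0,0,0,0],[1,-0.8,0,0,0,0,0]]'; python3 -m jog '[[1,-0.2,0,0,0,0,0],[1,-0.2,0,0,0,0,0],[1,-0.2,0,0,0,0,0]]';python3 -m jog '[[1,0,0,0,0,0,0],[1,0,0,0,0,0,0],[1,0,0,0,0,0,0]]'; python3 b.py
```

```text
time: 17.45
eef_pos: [0.5866, -0.0471, 0.124]
tcp_rot: [-0.001, 1.0, 0.0, -0.005]
contact_force: [-11.0, -0.4, 5.5]
opening: -0.002
finger_force: 5.1
time: 17.75
eef_pos: [0.5866, -0.0471, 0.124]
tcp_rot: [-0.001, 1.0, 0.0, -0.005]
contact_force: [-13.1, -0.7, 6.6]
opening: -0.003
finger_force: 5.3
time: 18.05
eef_pos: [0.5866, -0.0471, 0.124]
tcp_rot: [-0.001, 1.0, 0.0, -0.005]
contact_force: [-12.4, 0.0, 5.3]
opening: 0.0
finger_force: 5.3
[ 0.5866 -0.0471  0.124 ] [-12.43   0.02   5.33] 5.332973767071962 knob [([204.1, 212.2], 64)]
ball 57 66.59
```

The push has held at about 12–13 N for over 0.6 s with the plate locked. Easing off and retreating.

```bash
python3 -m jog '[[1,2,0,0,0,0,0],[1,4,0,0,0,0,0],[1,8,-1,0,0,0,0],[1,20,-3,0,0,0,0],[1,22,-3,0,0,0,0],[1,22,-3,-40,0,0,0],[1,22,-3,-80,0,0,0],[1,22,-3,-130,0,0,0],[1,22,-3,-160,0,0,0],[1,72,-3,-160,0,0,0],[1,102,-3,-160,0,0,0],[1,102,-3,-160,0,0,0]]'
python3 b.py; python3 a.py; python3 - <<'E'
from h import *
c=cam("scene");cv2.imwrite("pics/s4.png",cv2.resize(c["image"][130:310,130:390],None,fx=3,fy=3))
E
```

```text
time: 19.35
eef_pos: [0.4857, -0.0502, 0.2847]
tcp_rot: [0.0, 1.0, -0.0, 0.001]
contact_force: [0.3, -0.7, -0.6]
opening: -0.002
finger_force: 0.0
[ 0.4857 -0.0502  0.2847] [ 0.33 -0.68 -0.62] 0.0 knob [([204.1, 212.1], 65)]
ball 63 -53.18
ball 59 66.59
ball 224 -143.54
ball 69 -173.01
19.45 [ 0.4879 -0.0505  0.2849] [-0.4  -0.52  0.21]
ball 63 0.095 -53.4
ball 58 0.094 66.5
ball 184 0.096 -148.3
ball 35 0.095 -117.5
ball 18 0.116 -113.3
ball 68 0.094 -173.1
ball 30 0.15 -166.1
orange 268 0.088 -83.6
orange 11 0.16 -81.0
red [([341.8, 240.7], 36)]
```

View pics/s4.png

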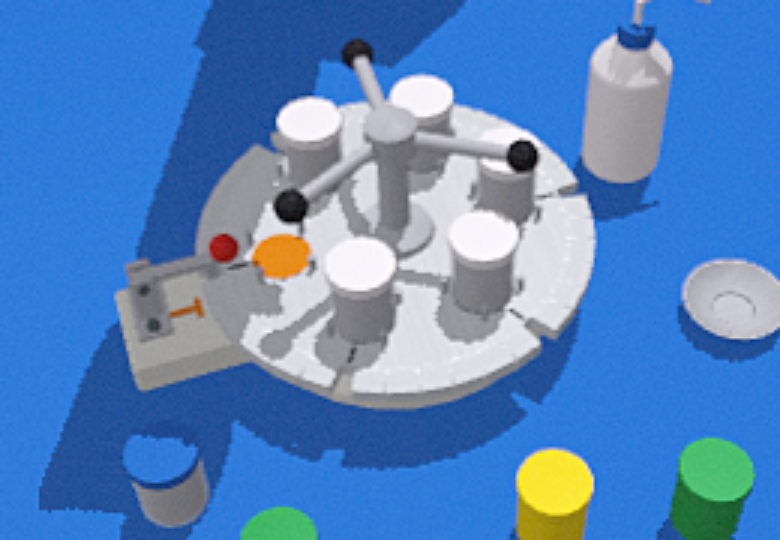

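The latch lies level, with its knob at (223,248) beside the empty orange seat at (282,256). All five pots are standing, the bench items are undisturbed and the arm is clear, so I'm handing in.

```bash
python3 -c "
from plant import workorder; print(workorder.sign_off())"
```

```text
the job is handed in; nothing more can be done
None
```

I brought the empty orange place round to the latch and the tooth dropped fully home in its notch. The lock held a lean of about 12–13 N for over half a second. I then backed the arm clear and handed the job in at about 19.5 s; sign-off gave no verdict.

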